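Click a thermometer four stops towards a blackbody source and hold it there

ROBOT

A 6-joint arm with a two-finger parallel gripper is mounted at the origin on the work surface; the furniture and walls round the work are solid. World frame = base frame: x ahead of the robot, y to its left, z up, the work surface at z = 0. Lengths are in m, angles in rad, forces in N, time in s.
With the tool pointing down it reaches from about 0.425 to 0.925 m from the base axis. Payload 12.5 kg.
Tool frame: the origin (TCP) lies at the very end of the fingers, on their centre line; the grasp point (between the pads) lies 19 mm behind it (hold_point_z is the distance from the TCP to the grasp point, in m); z points along the fingers, y is the line along which they close (so a half turn about z gives the same grasp; the last joint's range is limited). The gripper opens to 85 mm and grips with 20 to 120 N. Pads are 22 mm wide; open, the fingers measure 114 mm over their backs; the gripper's body (76 mm by 85 mm) begins 54 mm behind the grasp point. The pads swing forward as they close: fully open they stand 13 mm farther back than shut.
Start: joints at [-1.446, 0.491, 1.559, -0, 1.092, -0.106], TCP at [0.143, -0.608, 0.231] pointing down, gripper open.
Joint ranges: [-3.1, 3.1], [-0.84, 2.19], [0.05, 2.79], [-1.13, 4.28], [0.06, 2.93], [-2.69, 2.69]. Speed limits (rad/s): [2.22, 2.22, 2.79, 3.14, 3.14, 3.14].

INTERFACE

Orientations are given as a rotation vector (axis times angle).
In Python, from workcell import sense, snapshot, camera_params, finish_job, masks_of, hold_point_z gives the robot as it stands.
- The arm moves only by the tool jog_arm, never from a script. Its argument "series" is a list of rows, each a list of 3 entries, a list of its own where there are three numbers: the shift along the world's x, y, z in m, then the turn, a rotation vector about the world's x, y, z in rad, then the closure, from 0 (fully open) to 1 (shut). In form: [[[dx, dy, dz], [rx, ry, rz], fingers], ...]. A call has 1 to 20 rows; each row shifts and turns the commanded pose from where the row before left it; what a row does not reach is not made up. A row lasts 1/10 s, in which the tool goes at most 50 mm and 8.59 degrees, less where a joint would pass 70% of its speed; a pose out of reach is approached as far as the arm can. A call with a gripper value outside its range is refused whole. The fingers move at their own pace and stop on an object; "squeeze" is the grip in N (left out, the last holds). Time passes only in rows, so rows that do not move let the fingers close. It gives the time, the measured TCP pose, the force, the opening and the grip force at its end, in the units of the state.
- sense(): the state, without advancing time (a new reading comes with each control period).
- snapshot(name): name is "side" or "top" or "wrist"; returns the picture (400x640x3 uint8, red, green, blue); there is no depth.
- camera_params(name): a dict with "camera_matrix" (3x3 intrinsics, pixels), "eye" and "attitude" of the camera in the world. Camera axes: x right, y down, z forward; pixel columns grow to the right and rows downward; lengths in m; the calibration is good to about 2 mm. A picture is of the moment at which its call begins: read the wrist's pose just before it. camera_params takes no time and is no camera call; for the wrist camera it gives the pose at the moment of the call.
- finish_job(): hands the job in; it is judged then, once.
Trained networks look in the newest picture that a camera, given by its name, has taken for a name from the list of things; names that differ only in an ending like _2 or _b are one class to them, and where a whole thing is asked for, a point or a joint stands for the part that bears it (a point fixed in the world has none). Each returns a list of dicts, best first, with "conf" (0 to 1); they miss things now and then, are a little off and sometimes report something else, mostly with a low value. They report only what shows in the picture. A call takes as long as a camera call. They do not tell look-alikes from the thing itself.
- masks_of(camera, query): "mask" (400x640 bool, what is visible of it) and "box" ([left, top, width, height] in pixels, round what is visible of it).
The state is a dict: "time_s": time; "joint_pos": joint angles; "qd": joint speeds; "joint_efforts": joint torques, N m; "tcp_pos": TCP position; "ee_rot": TCP orientation; "contact_force": force on the tool from outside, world axes, zero at the start; "moment": the same for the moment, N m; "finger_gap": finger opening in m; "grip_force": force on a finger pad.
Only numpy, scipy, OpenCV 4.12 (cv2) and the standard library are available. Lean on these libraries where they do the work, as an engineer would, in place of code of your own. Each camera call takes 0.05 s, during which the arm holds its last target. There are 200 camera calls.

TASK

The thermometer on the blue test rig is due a reading at working distance: fit the loose square-bored lever fully down onto the rig's square spindle, then turn it clockwise (seen from above) until the carriage has advanced exactly four clicks from its rear stop, without overrunning onto the fifth. The carriage springs back if let go, so keep hold of the seated lever and finish with the robot still holding it steady on the fourth click. Do not touch the clamped thermometer or disturb the screwdriver.

Things in the scene. Friction and masses are not known exactly. Their poses are not given: they have to be found in the camera images.
- lever: Loose dark steel crank lever, ~0.3 kg, lying flat. Origin: centre of the hub's underside; z up along the bore, x along the arm. Hub 34 x 34 mm, 36 mm tall, sides parallel to x and y; its two bare y faces can be gripped from above across 34 mm, all the way down. 18 mm wide arm leaves the +x face 8 to 18 mm above the underside, to a 22 mm round boss at x = 90 mm, level with the underside.
- lever_bore (a point): Centre of the mouth of the lever's square through bore, on the hub's top, 36 mm above its underside; axes as the lever's. Bore 21.6 mm square, sides parallel to x and y. It fits the spindle in any of four positions a quarter turn apart: all are equally good and the lever clears everything on the rig as it turns.
- lever_grip (a point): Middle of the lever's upright red plastic grip, 18 to 23 mm thick, at x = 90, y = 0, z = 40 mm in the lever's frame; it reaches from 20 to 58 mm above the underside. Axes as the lever's.
- rig: Test rig, fixed: 220 x 360 x 12 mm plate, origin centre of its underside. Spindle at x = -45, y = 20 mm on a blue gearbox (92 x 104 mm, index dial on top at 84.5 mm). Beside it (rig +x) the carriage runs along y, centred at x = 40 mm, towards the grey blackbody source at the -y end (x -14 to 94, y -175 to -95, 113 mm tall). All else stays below 82 mm.
- spindle_seat (a point): Centre of the top of the spindle's 36 mm collar, 88.5 mm above the table; the hub's underside comes to rest here. Turns with the spindle: z up along its axis, x and y parallel to the square's sides. The bare steel square is 20 mm wide, 24 mm tall, its top 5 mm tapering to 14 mm. A red pointer (-x) shows on a dial of 7 lines, 15 degrees apart; long black: rear stop, long red: fourth click.
- spindle (a joint): Spindle angle, rad: 0 at the rear stop (start), growing clockwise seen from above; geared to the carriage. 15 degrees (0.2618 rad) a click: 1.047 at the fourth click. The lever has about 0.09 rad of play to either side on the square, so it turns a little before (and more than) the spindle.
- carriage (a joint): Carriage travel from the rear stop to the source, m: 0 at the start, 0.010 a click, 0.040 on the fourth; hard stop 0.062. Leaving the rear stop or a notch takes about 0.4 Nm at the spindle; over the crest halfway the moment sinks to about 0.1 Nm as a sprung roller drops into the next notch, then jumps back to 0.4: that step is the click. Let go, a spring runs it back to 0.
- test_piece: The white thermometer, 143 x 33 x 33 mm, clamped on the carriage; origin at the centre of its underside, 40 mm above the table; its top is 73 mm above the table. Its lens faces the source. Not to be touched.
- screwdriver: Loose green screwdriver, 137 x 27 x 28 mm, a bystander lying on the table; origin at the centre of its underside. Not to be disturbed.
Things that resemble listed ones, but are neither listed nor needed, are in the scene too. Several things have the shape of the lever; the one meant has the colours described above.

How it is judged:
By the outcome, as a careful person would: the job done as asked, in the order asked, and still so for the second after the job is handed in, while the arm keeps its last pose, push and grip.
It also fails if it takes over 51 s, if anything falls off the work surface, if the arm or the gripper's body presses on something with over 40 N, if the wrist force passes 120 N, or if a joint passes its speed limit or range.

## Working session

There is one attempt and no reset: what is moved stays moved. The work goes in short steps, Python scripts to look and compute and a tool call to move; the robot and the scene stay as the last step left them, time stands still between calls to the robot, and variables do not carry over. Pictures are saved under pics/ and viewed, at most 10 in all, crops included, and the job is handed in when it is done.

Besides the shell and the picture viewer there is one more tool, called after "Request:" by a JSON object that holds its "fn" and its "kwargs". jog_arm: Moves the arm, as the interface text tells. Its arguments: {"type":"object","properties":{"series":{"type":"array"},"squeeze":{"type":"number"}},"required":["series"]}

```bash
mkdir -p pics; cat > h.py <<'E'
import numpy as np, cv2
from workcell import *
def save(im,n): cv2.imwrite('pics/'+n+'.png',im[:,:,::-1])
def R_of(a):
    a=np.array(a,float); return a if a.shape==(3,3) else cv2.Rodrigues(a.reshape(3,1))[0]
def ray(c,uv):
    p=camera_params(c) if isinstance(c,str) else c
    d=R_of(p['attitude'])@np.linalg.inv(np.array(p['camera_matrix']))@np.array([uv[0],uv[1],1.]); return np.array(p['eye']),d
def at_z(c,uv,z):
    e,d=ray(c,uv); return e+d*(z-e[2])/d[2]
def proj(c,P):
    p=camera_params(c) if isinstance(c,str) else c
    q=np.array(p['camera_matrix'])@(R_of(p['attitude']).T@(np.array(P)-np.array(p['eye']))); return q[:2]/q[2]
def tri(c1,u1,c2,u2):
    e1,d1=ray(c1,u1);e2,d2=ray(c2,u2);d1/=np.linalg.norm(d1);d2/=np.linalg.norm(d2)
    s=np.linalg.lstsq(np.c_[d1,-d2],e2-e1,rcond=None)[0]; a=e1+s[0]*d1;b=e2+s[1]*d2
    return (a+b)/2,np.linalg.norm(a-b)
E
python3 - <<'E'
from h import *
for c in ['top','side']:
    im=snapshot(c); save(im,c+'0')
    p=camera_params(c); print(c,p)
    for q in ['lever','rig','screwdriver','test_piece','spindle']:
        print(q,[(round(m['conf'],2),m['box'],np.round(np.argwhere(m['mask']).mean(0)[::-1])) for m in masks_of(c,q)])
print(hold_point_z,sense()); print(camera_params('wrist'))
E
```

```text
top {'camera_matrix': array([[464.73787107,   0.        , 315.72395026],
       [  0.        , 464.73787107, 208.1472492 ],
       [  0.        ,   0.        ,   1.        ]]), 'eye': array([0.32356598, 0.10757494, 1.30229501]), 'attitude': array([-2.14634713,  2.15575784, -0.15913822])}
lever [(0.77, [208.2, 243.0, 35.4, 35.8], array([226., 261.])), (0.75, [240.4, 204.7, 40.1, 19.2], array([259., 212.]))]
rig [(0.59, [322.9, 137.0, 145.3, 96.9], array([392., 182.]))]
screwdriver [(0.59, [292.8, 220.3, 8.4, 49.1], array([297., 251.]))]
test_piece [(0.7, [353.6, 152.2, 45.7, 20.9], array([379., 162.]))]
spindle []
side {'camera_matrix': array([[508.3265114 ,   0.        , 314.30341657],
       [  0.        , 508.3265114 , 196.97533174],
       [  0.        ,   0.        ,   1.        ]]), 'eye': array([-0.00651075,  1.09091789,  0.84970237]), 'attitude': array([-0.59093174,  2.54281364, -1.34920523])}
lever [(0.98, [265.3, 231.4, 21.8, 42.8], array([277., 255.])), (0.69, [285.3, 274.3, 52.3, 35.4], array([311., 293.]))]
rig [(0.85, [244.9, 123.1, 128.5, 99.0], array([312., 175.]))]
sc
[... 481 characters left out ...]
2.59471281e-04, -6.18001699e+01, -2.61772245e+01, -1.39002896e-04,
        3.21359657e-04, -1.90399794e-05]), 'tcp_pos': array([ 0.14300278, -0.60844284,  0.231338  ]), 'ee_rot': array([3.12057463e+00, 3.61721101e-01, 2.54116802e-05]), 'contact_force': array([-0.16387833, -0.50067888,  0.04662821]), 'moment': array([ 0.05917361, -0.04633406,  0.04345303]), 'grip_force': 0.0, 'finger_gap': 0.08562102178569983}
{'camera_matrix': array([[288.24546425,   0.        , 314.40549305],
       [  0.        , 288.24546425, 197.34116693],
       [  0.        ,   0.        ,   1.        ]]), 'eye': array([ 0.22199559, -0.58839347,  0.37337431]), 'attitude': array([ 2.25280293, -1.78556717, -0.29080991])}
```

View pics/top0.png

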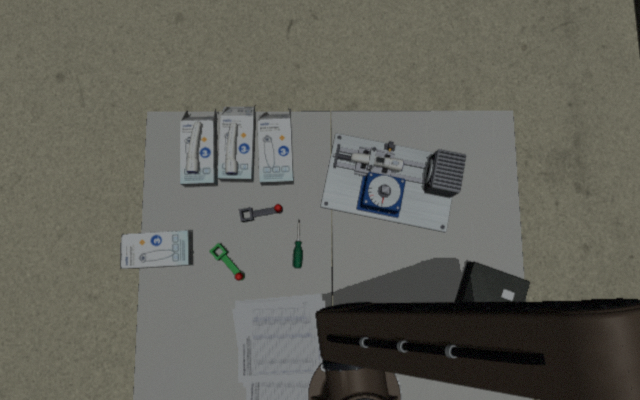

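View pics/side0.png

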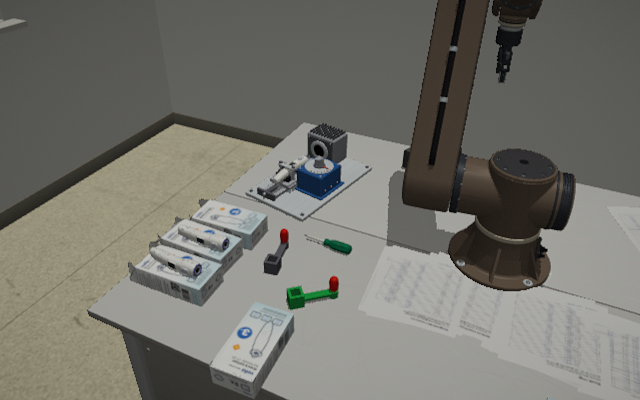

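The top view shows two lever shapes. The dark one with the red grip has its hub at (247,214) and grip at (279,209). The green one at (220,250)-(240,276) is a look-alike. By the description I want the dark one; the side view agrees, with its hub at (272,265) and grip at (284,236). The rig's spindle is at (384,191) in the top view and (319,162) in the side view.

```bash
python3 - <<'E'
from h import *
print('hub',tri('top',(247,213.5),'side',(274,262)), at_z('top',(247,213.5),.036))
print('grip',tri('top',(279,208.5),'side',(284.5,233)), at_z('top',(279,208.5),.058))
print('spin',tri('top',(384,190),'side',(319,158)))
a=[at_z('top',u,.012) for u in [(338,134),(321,207),(446,232)]]
print(np.round(a,3)); 
print('scr',at_z('top',(297,220),.0),at_z('top',(297,268),.0))
im=cv2.imread('pics/top0.png'); c1=cv2.resize(im[190:285,190:310],None,fx=4,fy=4,interpolation=2); c2=cv2.resize(im[130:240,315:475],None,fx=4,fy=4,interpolation=2)
h=max(c1.shape[0],c2.shape[0]); 
cv2.imwrite('pics/c1.png',c1);cv2.imwrite('pics/c2.png',c2)
E
```

```text
hub (array([0.48864704, 0.28874002, 0.01988772]), np.float64(0.0066201658929846635)) [0.48961952 0.28778044 0.036     ]
grip (array([0.50299847, 0.19993116, 0.04127851]), np.float64(0.0013072576108160237)) [0.50001675 0.19845425 0.058     ]
spin (array([ 0.54008063, -0.07890926,  0.10973867]), np.float64(0.0005586885679718204))
[[ 0.722  0.034  0.012]
 [ 0.51   0.084  0.012]
 [ 0.439 -0.264  0.012]]
scr [0.47529224 0.15175507 0.        ] [0.34104784 0.15163816 0.        ]
```

View pics/c1.png

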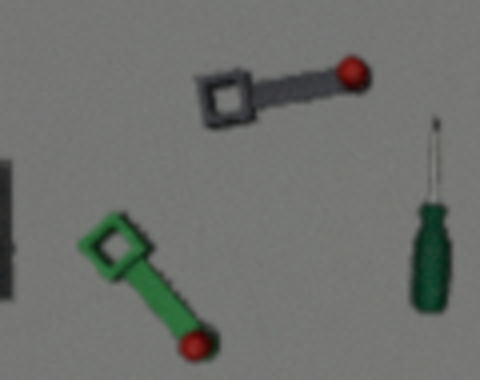

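The crop confirms it. The dark grey lever has its hub at crop (226,98) and red grip at (352,73), clearly separate from the green one. I'll move over the rig first for a close look, then on to the lever.

Request:
{"fn": "jog_arm", "kwargs": {"series": [[[0.027,0.037,0.005],[0,0,0.088],0],[[0.027,0.037,0.005],[0,0,0.088],0],[[0.027,0.037,0.005],[0,0,0.088],0],[[0.027,0.037,0.005],[0,0,0.088],0],[[0.027,0.037,0.005],[0,0,0.088],0],[[0.027,0.037,0.005],[0,0,0.088],0],[[0.027,0.037,0.005],[0,0,0.088],0],[[0.027,0.037,0.005],[0,0,0.088],0],[[0.027,0.037,0.005],[0,0,0.088],0],[[0.027,0.037,0.005],[0,0,0.088],0],[[0.027,0.037,0.005],[0,0,0.088],0],[[0.027,0.037,0.005],[0,0,0.088],0],[[0.027,0.037,0.0],[0,0,0.084],0],[[0,0,0],[0,0,0],0],[[0,0,0],[0,0,0],0]], "squeeze": 60}}

```text
time_s: 2.1
tcp_pos: [0.4942, -0.1266, 0.2912]
ee_rot: [2.43, 1.991, -0.0]
contact_force: [-0.4, -0.2, -0.7]
finger_gap: 0.0854
grip_force: 0.0
```

```bash
python3 - <<'E'
from h import *
import pickle
s=sense(); p=camera_params('wrist'); im=snapshot('wrist'); save(im,'w_rig'); pickle.dump((p,im),open('w_rig.pkl','wb'))
print(s['time_s'],s['tcp_pos'],s['ee_rot'],s['joint_pos'],s['contact_force'],p['eye'],R_of(p['attitude'])[:,2])
for q in ['spindle_seat','rig']: print(q,[(round(m['conf'],2),m['box']) for m in masks_of('wrist',q)])
print(proj(p,[.54,-.079,.11]))
u,v=np.round(proj(p,[.54,-.079,.1])).astype(int)
c=im[max(0,v-85):v+85,max(0,u-110):u+110]; print(u,v,c.shape)
save(cv2.resize(c,None,fx=3.5,fy=3.5,interpolation=2),'w_rigc')
E
```

```text
2.1 [ 0.49418583 -0.12664489  0.29123245] [ 2.43034514e+00  1.99073286e+00 -3.14620685e-04] [-3.80320326e-01  2.65410407e-01  1.75237341e+00 -1.95275992e-04
  1.12390428e+00 -1.82016427e-01] [-0.37645139 -0.2482598  -0.73080698] [ 0.5099225  -0.04533866  0.43323651] [-0.0629446  -0.31055441 -0.94846926]
spindle_seat [(0.87, [322.0, 110.3, 42.5, 31.8])]
rig [(0.94, [295.5, 0.1, 174.5, 278.6])]
[347.58243666 127.14192131]
347 126 (170, 220, 3)
```

View pics/w_rigc.png

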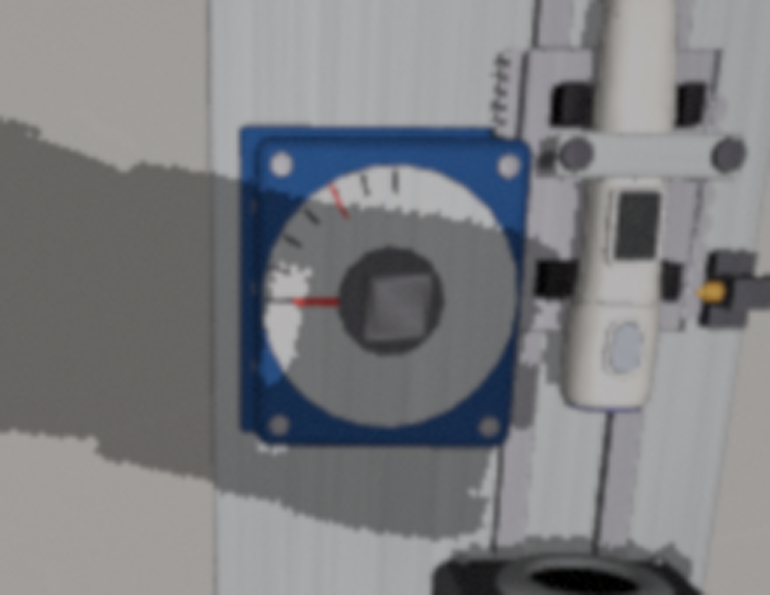

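The crop shows the dial with the collar centre at crop (391,300), which is full-frame (348.7,126.7). The red pointer points left at crop y≈301, on the long black line. The long red line is at (338,200) and the square's sides are nearly parallel to the image axes. Next I work out the geometry and move to the lever.

```bash
python3 - <<'E'
from h import *
import pickle
p,im=pickle.load(open('w_rig.pkl','rb'))
f=lambda x,y:(237+(x+.5)/3.5-.5,41+(y+.5)/3.5-.5)
c=at_z(p,f(391,300),.0885); d=at_z(p,f(391,296.5),.0845); print('collar',c,'dial',d)
print('tri',tri(p,f(391,300),'top',(385,190.5)),proj('top',c))
def yaw(a,b,z): v=at_z(p,f(*b),z)-at_z(p,f(*a),z); return np.arctan2(v[1],v[0]),np.linalg.norm(v[:2])
print('pointer',yaw((297,301),(391,299),.087)); print('sq bottom',yaw((365,340),(432,338),.107),'right',yaw((432,338),(432,275),.107))
print('redline',yaw((346,215),(391,296.5),.0845),'blackline',yaw((266,299),(391,296.5),.0845))
print('box bottom',yaw((262,444),(508,444),.0825),'plate left',yaw((216,590),(209,10),.012))
E
```

```text
collar [ 0.54302943 -0.08053672  0.0885    ] dial [ 0.54359794 -0.07981232  0.0845    ]
tri (array([ 0.53998931, -0.07986962,  0.10979976]), np.float64(0.003610447674738098)) [383.41079796 190.43834006]
pointer (np.float64(-0.1778734768805002), np.float64(0.03141768429123154))
sq bottom (np.float64(-0.16913286474008057), np.float64(0.021343454091274434)) right (np.float64(1.422307349701859), np.float64(0.019436062652510647))
redline (np.float64(-1.2255778844344503), np.float64(0.030418427196502038)) blackline (np.float64(-0.17913410334775035), np.float64(0.04205622610082211))
box bottom (np.float64(-0.19854507218865902), np.float64(0.08714679201432052)) plate left (np.float64(1.3657995875925228), np.float64(0.2316630448499463))
```

Request:
{"fn": "jog_arm", "kwargs": {"series": [[[0.01,0.036,0],[0,0,0.03],0],[[0.01,0.036,0],[0,0,0.03],0],[[0.008,0.036,0],[0,0,0.03],0],[[0.0,0.036,0],[0,0,0.03],0],[[0,0.036,0],[0,0,0.03],0],[[0,0.036,0],[0,0,0.03],0],[[0,0.036,-0.01],[0,0,0.03],0],[[0,0.036,-0.01],[0,0,0.03],0],[[0,0.036,-0.01],[0,0,0.03],0],[[-0.01,0.036,-0.01],[0,0,0.04],0],[[-0.01,0.036,-0.01],[0,0,0.04],0],[[0,0,0],[0,0,0],0],[[0,0,0],[0,0,0],0]]}}

```text
time_s: 3.55
tcp_pos: [0.5021, 0.2679, 0.2412]
ee_rot: [2.049, 2.381, -0.001]
contact_force: [-0.7, 0.0, -0.2]
finger_gap: 0.0853
grip_force: 0.0
```

```bash
python3 - <<'E'
from h import *
import pickle
s=sense(); p=camera_params('wrist'); im=snapshot('wrist'); pickle.dump((p,im),open('w_lev.pkl','wb'))
print(s['time_s'],s['tcp_pos'],s['ee_rot'],s['joint_pos'])
for q in ['lever','lever_grip']: print(q,[(round(m['conf'],2),m['box']) for m in masks_of('wrist',q)])
u,v=np.round(proj(p,[.49,.26,.03])).astype(int)
c=im[max(0,v-85):v+85,max(0,u-110):u+110]; print(u,v,c.shape)
save(cv2.resize(c,None,fx=3.5,fy=3.5,interpolation=2),'w_levc')
E
```

```text
3.55 [0.50210844 0.26794399 0.24122202] [ 2.04948833e+00  2.38098069e+00 -7.03673796e-04] [ 3.74245643e-01  4.01441873e-01  1.68579701e+00 -2.61930026e-04
  1.05474008e+00  2.25011137e-01]
lever [(0.85, [151.5, 48.9, 102.8, 77.3]), (0.59, [294.9, 132.0, 26.6, 98.9])]
lever_grip [(0.79, [290.4, 131.3, 32.6, 96.9]), (0.67, [150.0, 48.5, 103.6, 76.2])]
304 175 (170, 220, 3)
```

View pics/w_levc.png

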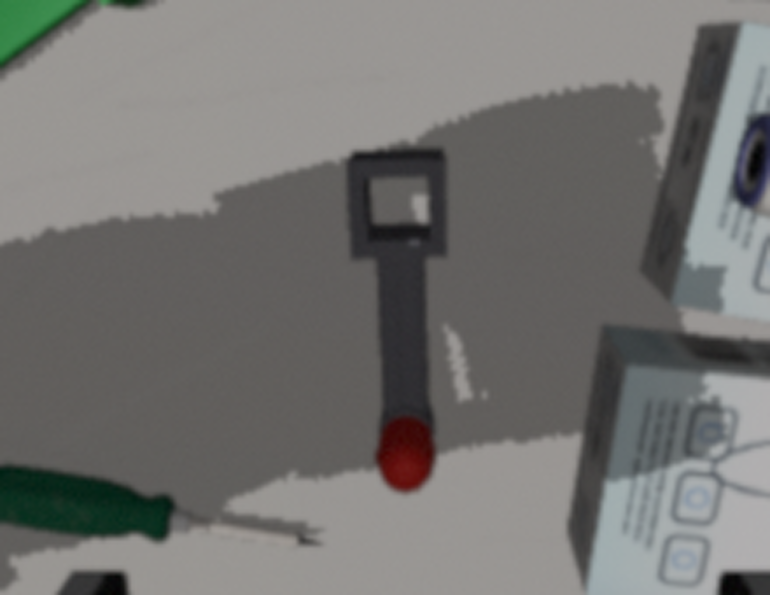

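The crop shows the dark lever. The hub top centre is at crop (398,208), the bore at (400,208) and the red grip top at (405,455). The screwdriver tip at (320,540) and the box edge at x≈645 are both clear of the hub.

```bash
python3 - <<'E'
from h import *
import pickle
p,im=pickle.load(open('w_lev.pkl','rb'))
f=lambda x,y:(194+(x+.5)/3.5-.5,90+(y+.5)/3.5-.5)
c=at_z(p,f(398.5,208),.036); print('hubtop',c, 'tri',tri(p,f(398.5,208),'top',(246.7,214.3)),proj('top',c))
def yaw(a,b,z): v=at_z(p,f(*b),z)-at_z(p,f(*a),z); return np.arctan2(v[1],v[0]),np.linalg.norm(v[:2])
print('left',yaw((349,159),(351,257),.036),'right',yaw((446,159),(446,257),.036),'bot',yaw((351,257),(446,257),.036))
print('arm',yaw((377,260),(382,410),.018),yaw((425,260),(431,410),.018))
g=at_z(p,f(405,452),.055);print('grip',g,np.arctan2(*(g-c)[1::-1]),np.linalg.norm((g-c)[:2]))
R=R_of(sense()['ee_rot']);print('toolx yaw',np.arctan2(R[1,0],R[0,0]),'tooly',np.arctan2(R[1,1],R[0,1]),sense()['tcp_pos'])
E
```

```text
hubtop [0.48946682 0.29448456 0.036     ] tri (array([0.48965737, 0.29136416, 0.0170324 ]), np.float64(0.0004438663850258692)) [244.55458027 213.56487766]
left (np.float64(-1.4242806216640118), np.float64(0.03363736335715287)) right (np.float64(-1.4145571029341677), np.float64(0.03363667633932196)) bot (np.float64(0.14900429575348673), np.float64(0.03315857984165155))
arm (np.float64(-1.4033988294217115), np.float64(0.05877270181485147)) (np.float64(-1.3817693719762754), np.float64(0.05880845259262125))
grip [0.50381298 0.21300444 0.055     ] -1.3965132861699054 0.08273344232852647
toolx yaw 1.7185015803819326 tooly 0.14770527482518508 [0.50264512 0.26717127 0.2417724 ]
```

Request:
{"fn": "jog_arm", "kwargs": {"series": [[[-0.0035,0.006,-0.025],[0,0,0],0],[[-0.0035,0.006,-0.025],[0,0,0],0],[[-0.0035,0.006,-0.025],[0,0,0],0],[[-0.003,0.006,-0.035],[0,0,0],0],[[0,0,0],[0,0,0],0],[[0,0,0],[0,0,0],0],[[0,0,0],[0,0,0],0]]}}

```text
time_s: 4.4
tcp_pos: [0.4896, 0.2922, 0.1331]
ee_rot: [2.049, 2.38, 0.004]
contact_force: [0.6, -0.1, 0.8]
finger_gap: 0.0852
grip_force: 0.0
```

```bash
python3 - <<'E'
from h import *
import pickle
s=sense(); p=camera_params('wrist'); im=snapshot('wrist'); pickle.dump((p,im),open('w_lev2.pkl','wb'))
print(s['time_s'],s['tcp_pos'],s['ee_rot'])
u,v=np.round(proj(p,[.49,.27,.03])).astype(int)
c=im[max(0,v-100):v+100,max(0,u-130):u+130]; print(u,v,c.shape)
save(cv2.resize(c,None,fx=3,fy=3,interpolation=2),'w_levd')
E
```

```text
4.4 [0.4895967  0.29224586 0.13310236] [2.04913373 2.37979007 0.00358184]
311 221 (200, 260, 3)
```

View pics/w_levd.png

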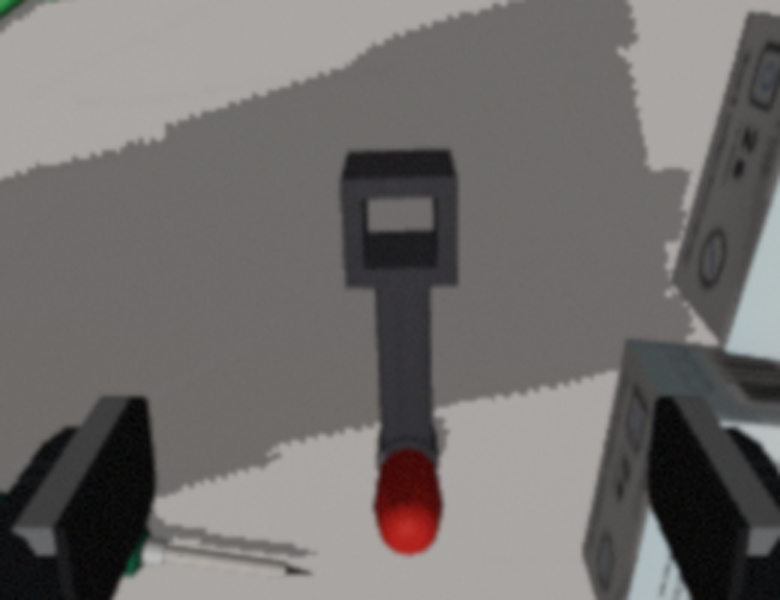

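The closer view shows the hub's top face at crop x 342–458, y 180–286, centred at (400,233). The grip tip is at (409,527) and the fingers straddle the lever symmetrically.

```bash
python3 - <<'E'
from h import *
import pickle
p1,_=pickle.load(open('w_lev.pkl','rb'));p2,_=pickle.load(open('w_lev2.pkl','rb'))
f1=lambda x,y:(194+(x+.5)/3.5-.5,90+(y+.5)/3.5-.5)
f2=lambda x,y:(181+(x+.5)/3-.5,121+(y+.5)/3-.5)
a=[(349,159),(446,159),(351,257),(446,257)];b=[(342,180),(458,180),(344,286),(458,286)]
for x,y in zip(a,b): print(np.round(tri(p1,f1(*x),p2,f2(*y))[0],4),np.round(at_z(p2,f2(*y),.036),4))
C=np.mean([at_z(p2,f2(*y),.036) for y in b],0);print('c',C)
def yaw(a,b,z): v=at_z(p2,f2(*b),z)-at_z(p2,f2(*a),z); return np.arctan2(v[1],v[0]),np.linalg.norm(v[:2])
print(yaw(b[0],b[2],.036),yaw(b[1],b[3],.036),yaw(b[2],b[3],.036))
# ground contact: far bottom edge of hub, y faces back edge at z=0
print('bottom edge z0',at_z(p2,f2(348,152),0),at_z(p2,f2(451,152),0))
print('grip',at_z(p2,f2(409,530),.058), 'boss', at_z(p2,f2(408,447),.018))
s=proj('side',[.4895,.2945,.036]),proj('side',[.489,.288,.036]);print('side proj',s)
E
```

```text
[0.4705 0.3088 0.0395] [0.4702 0.3077 0.036 ]
[0.5028 0.3136 0.0393] [0.503  0.3126 0.036 ]
[0.4751 0.2746 0.0339] [0.4749 0.2754 0.036 ]
[0.5085 0.2799 0.0347] [0.5085 0.2804 0.036 ]
c [0.48914897 0.29406106 0.036     ]
(np.float64(-1.4256114937989932), np.float64(0.032659676854337454)) (np.float64(-1.401453243275785), np.float64(0.03267763901185399)) (np.float64(0.14765432749975008), np.float64(0.03397126756760307))
bottom edge z0 [0.4699194  0.30740755 0.        ] [0.50309493 0.31235523 0.        ]
grip [0.5043474  0.20930162 0.058     ] boss [0.5039724 0.2123627 0.018    ]
side proj (array([270.91824321, 258.04734379]), array([272.43857241, 256.52133633]))
```

Request:
{"fn": "jog_arm", "kwargs": {"series": [[[0,0,-0.03],[0,0,0],0],[[0,0,-0.03],[0,0,0],0],[[0,0.0,-0.03],[0,0,0],0],[[0,0,-0.02],[0,0,0],0],[[0,0,-0.013],[0,0,0],0],[[0,0,0],[0,0,0],0],[[0,0,0],[0,0,0],1],[[0,0,0],[0,0,0],1],[[0,0,0],[0,0,0],1],[[0,0,0],[0,0,0],1],[[0,0,0],[0,0,0],1],[[0,0,0],[0,0,0],1],[[0,0,0],[0,0,0],1],[[0,0,0],[0,0,0],1],[[0,0,0],[0,0,0],1],[[0,0,0],[0,0,0],1]], "squeeze": 100}}

```text
time_s: 6.05
tcp_pos: [0.4891, 0.2928, 0.0096]
ee_rot: [2.048, 2.381, 0.003]
contact_force: [-1.0, -0.6, 10.1]
finger_gap: 0.0323
grip_force: 99.2
```

Request:
{"fn": "jog_arm", "kwargs": {"series": [[[0,0,0.02],[0,0,0],1],[[0,0,0.035],[0,0,0],1],[[0,0,0.035],[0,0,0],1],[[0,0,0.035],[0,0,0],1],[[0,0,0.035],[0,0,0],1],[[0.004,-0.025,0],[0,0,-0.027],1],[[0.005,-0.032,0],[0,0,-0.027],1],[[0.005,-0.032,0],[0,0,-0.027],1],[[0.005,-0.032,0],[0,0,-0.027],1],[[0.005,-0.032,0],[0,0,-0.027],1],[[0.005,-0.032,0],[0,0,-0.027],1],[[0.005,-0.032,0],[0,0,-0.027],1],[[0.005,-0.032,0],[0,0,-0.027],1],[[0.005,-0.032,0],[0,0,-0.027],1],[[0.005,-0.032,0],[0,0,-0.027],1],[[0.004,-0.032,0],[0,0,-0.027],1],[[0.001,-0.03,0],[0,0,-0.031],1],[[0,0,0],[0,0,0],1],[[0,0,0],[0,0,0],1],[[0,0,0],[0,0,0],1]]}}

```text
time_s: 8.05
tcp_pos: [0.5422, -0.0817, 0.1683]
ee_rot: [-2.409, -2.016, 0.0]
contact_force: [0.2, -1.1, -3.2]
finger_gap: 0.0324
grip_force: 99.6
```

```bash
python3 - <<'E'
from h import *
s=sense(); R=R_of(s['ee_rot']); print(s['time_s'],s['tcp_pos'],np.arctan2(R[1,0],R[0,0]),s['contact_force'],s['moment'],s['joint_pos'])
a=snapshot('wrist'); p=camera_params('wrist'); b=snapshot('side'); 
import pickle; pickle.dump((p,a,b),open('ov.pkl','wb'))
u,v=proj('side',[.543,-.082,.12]);u2,v2=proj(p,[.543,-.082,.13]);print(u,v,u2,v2)
t=cv2.resize(b[int(v)-50:int(v)+40,int(u)-55:int(u)+55],(700,573),interpolation=2)
save(t,'ov_side')
save(cv2.resize(a[100:400,160:480],None,fx=2,fy=2,interpolation=2),'ov_w')
E
```

```text
8.05 [ 0.54222452 -0.08174841  0.16833061] 1.393523022525675 [ 0.21578436 -1.08069194 -3.21291131] [ 0.05438854 -0.038766   -0.01415563] [-2.70164605e-01  4.58312828e-01  1.81834125e+00  1.60570559e-04
  8.65261444e-01 -9.29954645e-02]
318.50458188341065 154.22523264061513 316.4718151144712 228.98373891191324
```

View pics/ov_side.png

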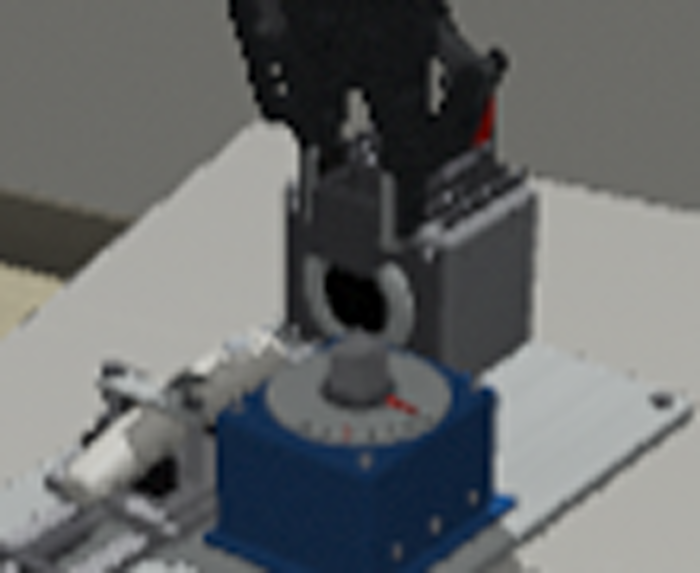

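The side view shows the held hub at crop x≈318–382 (centre about 350), above the square spindle at x≈335–385 (centre about 360). That suggests a small lateral offset, so I'll check it by projection.

```bash
python3 - <<'E'
from h import *
p=camera_params('side');R=R_of(p['attitude']);print('right',R[:,0])
for P in [[.543,-.0805,.1],[.543,-.0805,.1125],[.543,-.0805,.18],[.5422,-.0817,.168],[.5465,-.0805,.1125]]:
    q=proj(p,P); print(P,np.round(q,2),'crop',(q-[263,104])*6.364)
import pickle
cp,a,b=pickle.load(open('ov.pkl','rb'))
E
```

```text
right [-0.89942483 -0.43699621  0.00832378]
[0.543, -0.0805, 0.1] [318.2  160.41] crop [351.26685605 358.98827333]
[0.543, -0.0805, 0.1125] [318.25 156.7 ] crop [351.61086606 335.36015667]
[0.543, -0.0805, 0.18] [318.55 136.02] crop [353.52627866 203.80121591]
[0.5422, -0.0817, 0.168] [318.93 139.66] crop [355.93510124 226.95034299]
[0.5465, -0.0805, 0.1125] [317.17 156.43] crop [344.73538688 333.65626901]
```

View pics/ov_w.png

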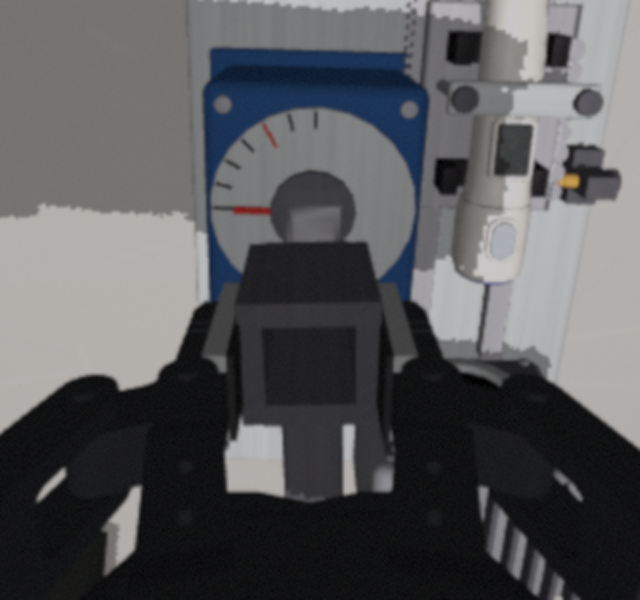

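The wrist view shows the hub's top face at crop x 240–383, y 305–418 and the bore centre at (310,366). The near underside edge is at y≈245 (x 250–370). The spindle collar is centred at (313,211), with the pointer at (213–270,210).

```bash
python3 - <<'E'
from h import *
import pickle
p,a,b=pickle.load(open('ov.pkl','rb'))
f=lambda x,y:(160+(x+.5)/2-.5,100+(y+.5)/2-.5)
zt=.1683-.0096+.036; zb=.1683-.0096
H=np.array([at_z(p,f(*q),zt) for q in [(240,305),(383,305),(246,419),(381,419)]])
ctr=H.mean(0);print('hub top corners ctr',ctr,np.linalg.norm(H[1]-H[0]),np.linalg.norm(H[2]-H[0]))
print('bore ctr',np.mean([at_z(p,f(*q),zt) for q in [(263,327),(357,327),(266,405),(356,405)]],0))
e=(at_z(p,f(250,244),zb)+at_z(p,f(370,244),zb))/2; ax=np.array([np.cos(-1.749),np.sin(-1.749)]); print('bottom back edge -> ctr',e[:2]+.017*ax)
print('collar',at_z(p,f(313.5,212),.0885))
L=at_z(p,f(271,212),.0885),at_z(p,f(356,212),.0885),at_z(p,f(313,170),.0885);print('collar d',np.linalg.norm(L[0]-L[1]),'top pt->ctr',L[2][:2]+.018*ax)
v=at_z(p,f(313,209),.0845)-at_z(p,f(214,207),.0845);print('pointer yaw',np.arctan2(v[1],v[0]))
v=H[1]-H[0];print('hub y yaw',np.arctan2(v[1],v[0]))
p1,_=pickle.load(open('w_rig.pkl','rb'))
print('two-view collar',tri(p1,(348.7,126.7),p,f(313.5,212)))
E
```

```text
hub top corners ctr [ 0.54284926 -0.07925204  0.1947    ] 0.03231946273655409 0.03120978511974983
bore ctr [ 0.54224267 -0.07995117  0.1947    ]
bottom back edge -> ctr [ 0.54192648 -0.08106049]
collar [ 0.54358545 -0.08034493  0.0885    ]
collar d 0.03483623129996844 top pt->ctr [ 0.54331264 -0.08041179]
pointer yaw -0.19865521491602597
hub y yaw -0.1771078508937682
two-view collar (array([ 0.54351559, -0.08119542,  0.08625859]), np.float64(0.00013977785647197228))
```

Request:
{"fn": "jog_arm", "kwargs": {"series": [[[0.001,0,-0.015],[0,0,-0.01],1],[[0,0,-0.015],[0,0,0],1],[[0,0,-0.01],[0,0,0],1],[[0,0,-0.005],[0,0,0],1],[[0,0,-0.004],[0,0,0],1],[[0,0,-0.004],[0,0,0],1],[[0,0,-0.003],[0,0,0],1],[[0,0,0],[0,0,0],1],[[0,0,0],[0,0,0],1]]}}

```text
time_s: 9.05
tcp_pos: [0.5436, -0.0825, 0.1125]
ee_rot: [2.42, 2.003, 0.0]
contact_force: [-0.6, -1.1, -3.2]
finger_gap: 0.0323
grip_force: 99.5
```

Request:
{"fn": "jog_arm", "kwargs": {"series": [[[0,0,-0.003],[0,0,0],1],[[0,0,-0.003],[0,0,0],1],[[0,0,-0.003],[0,0,0],1],[[0,0,-0.002],[0,0,0],1],[[0,0,-0.002],[0,0,0],1],[[0,0,0],[0,0,0],1]]}}

```text
time_s: 9.65
tcp_pos: [0.5434, -0.0824, 0.099]
ee_rot: [-2.42, -2.003, 0.0]
contact_force: [-0.0, 0.5, -3.1]
finger_gap: 0.0324
grip_force: 99.5
```

Request:
{"fn": "jog_arm", "kwargs": {"series": [[[0,0,-0.001],[0,0,0],1],[[0,0,-0.001],[0,0,0],1],[[0,0,0],[0,0,0],1]]}}

```text
time_s: 9.95
tcp_pos: [0.5436, -0.0824, 0.0987]
ee_rot: [2.419, 2.003, 0.001]
contact_force: [-4.5, 1.7, 13.9]
finger_gap: 0.0322
grip_force: 101.8
```

Request:
{"fn": "jog_arm", "kwargs": {"series": [[[0,0,0],[0,0,-0.05],1],[[0,0,0],[0,0,-0.05],1],[[0,0,0],[0,0,-0.05],1],[[0,0,0],[0,0,0],1]]}}

```text
time_s: 10.35
tcp_pos: [0.5436, -0.0823, 0.0987]
ee_rot: [2.563, 1.814, 0.001]
contact_force: [-4.4, 2.5, 12.6]
finger_gap: 0.0326
grip_force: 101.9
```

```bash
cat > s.py <<'E'
from h import *
s=sense();R=R_of(s['ee_rot']);print(s['time_s'],np.round(s['tcp_pos'],4),'yaw',round(np.arctan2(R[1,0],R[0,0]),4),'F',np.round(s['contact_force'],1),'M',np.round(s['moment'],3),'q6',s['joint_pos'][5],'tilt',np.round(R[:2,2],4))
E
python3 s.py
```

```text
10.35 [ 0.5436 -0.0823  0.0987] yaw 1.2319 F [-4.4  2.5 12.6] M [0.458 0.782 0.251] q6 0.06861255443403473 tilt [ 0.0012 -0.0003]
```

Request:
{"fn": "jog_arm", "kwargs": {"series": [[[0,0,0],[0,0,-0.05],1],[[0,0,0],[0,0,-0.05],1],[[0,0,0],[0,0,-0.05],1],[[0,0,0],[0,0,-0.05],1],[[0,0,0],[0,0,-0.05],1],[[0,0,0],[0,0,0],1]]}}

```text
time_s: 10.95
tcp_pos: [0.5437, -0.0823, 0.0987]
ee_rot: [2.77, 1.48, 0.002]
contact_force: [-4.2, 2.3, 13.2]
finger_gap: 0.0324
grip_force: 101.6
```

```bash
python3 s.py
```

```text
10.95 [ 0.5437 -0.0823  0.0987] yaw 0.9815 F [-4.2  2.3 13.2] M [0.434 0.698 0.064] q6 0.3188843650482613 tilt [ 0.0014 -0.0004]
```

Request:
{"fn": "jog_arm", "kwargs": {"series": [[[0,0,0],[0,0,-0.05],1],[[0,0,0],[0,0,-0.05],1],[[0,0,0],[0,0,-0.05],1],[[0,0,0],[0,0,-0.05],1],[[0,0,0],[0,0,-0.05],1],[[0,0,0],[0,0,0],1]]}}

```text
time_s: 11.55
tcp_pos: [0.5438, -0.0824, 0.0987]
ee_rot: [2.933, 1.123, 0.002]
contact_force: [-3.7, 2.5, 12.2]
finger_gap: 0.0326
grip_force: 101.5
```

```bash
python3 s.py
```

```text
11.55 [ 0.5438 -0.0824  0.0987] yaw 0.7313 F [-3.7  2.5 12.2] M [0.37  0.656 0.002] q6 0.5690077064292522 tilt [ 0.0016 -0.0004]
```

```bash
cat > ptr.py <<'E'
from h import *
import sys,pickle
p=camera_params('wrist'); a=snapshot('wrist'); pickle.dump((p,a),open('ptr_%s.pkl'%sys.argv[1],'wb'))
save(a,'ptr_'+sys.argv[1])
h=cv2.cvtColor(a,cv2.COLOR_RGB2HSV); m=(((h[:,:,0]<8)|(h[:,:,0]>172))&(h[:,:,1]>110)&(h[:,:,2]>60)).astype(np.uint8)
n,l,st,ce=cv2.connectedComponentsWithStats(m)
C=np.array([.5435,-.0805,.0])
for i in range(1,n):
    if st[i][4]<6: continue
    uv=np.argwhere(l==i)[:,::-1]; P=np.array([at_z(p,q,.086)[:2] for q in uv])
    w=P.mean(0)-C[:2]; d=np.linalg.svd(P-P.mean(0))[2][0]; d=d*np.sign(d@w)
    print(st[i],'r',round(np.linalg.norm(w),4),'ang of -w',round(np.arctan2(-w[1],-w[0]),3),'axis',round(np.arctan2(-d[1],-d[0]),3))
E
python3 ptr.py a; python3 - <<'E'
from h import *
for c in ['side','top']:
    snapshot(c); print(c,[(round(m['conf'],2),m['box'],np.round(np.argwhere(m['mask']).mean(0)[::-1],1)) for m in masks_of(c,'test_piece')])
E
```

```text
[250 219  16   7  26] r 0.0357 ang of -w -1.257 axis -1.241
[261 249   8   3  12] r 0.0298 ang of -w -0.71 axis -0.678
side [(0.83, [278.7, 152.8, 31.7, 28.4], array([293.1, 166. ]))]
top [(0.55, [361.3, 154.6, 9.5, 13.2], array([365., 159.]))]
```

View pics/ptr_a.png

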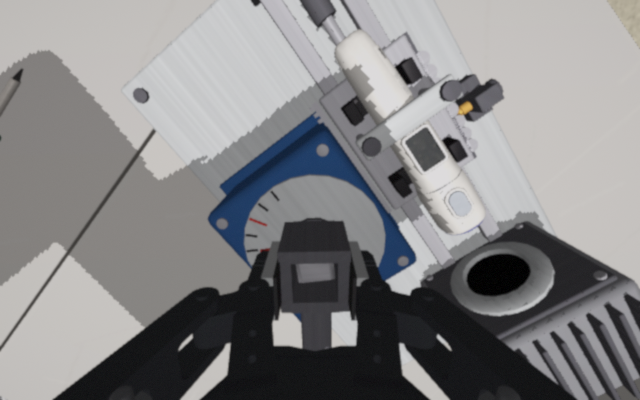

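The view shows the lever seated, with the spindle top visible inside the bore at (315,272). The pointer, near (265,250), is about 1.9 clicks round, and the long red line is at (258,222). I'll step on finely, watching for the moment jump at the second notch.

Request:
{"fn": "jog_arm", "kwargs": {"series": [[[0,0,0],[0,0,-0.03],1],[[0,0,0],[0,0,0],1]]}}

```text
time_s: 12.0
tcp_pos: [0.5438, -0.0824, 0.0987]
ee_rot: [2.949, 1.081, 0.002]
contact_force: [-4.1, 3.0, 12.1]
finger_gap: 0.0326
grip_force: 101.9
```

```bash
python3 s.py
```

```text
12.0 [ 0.5438 -0.0824  0.0987] yaw 0.7027 F [-4.1  3.  12.1] M [0.365 0.623 0.314] q6 0.5978996124413087 tilt [ 0.0016 -0.0006]
```

Request:
{"fn": "jog_arm", "kwargs": {"series": [[[0,0,0],[0,0,-0.03],1],[[0,0,0],[0,0,0],1]]}}

```text
time_s: 12.2
tcp_pos: [0.5438, -0.0824, 0.0987]
ee_rot: [2.964, 1.037, 0.002]
contact_force: [-3.6, 2.2, 11.8]
finger_gap: 0.0322
grip_force: 101.9
```

```bash
python3 s.py
```

```text
12.2 [ 0.5438 -0.0824  0.0987] yaw 0.6729 F [-3.6  2.2 11.8] M [0.306 0.614 0.344] q6 0.6278196001812081 tilt [ 0.0016 -0.0007]
```

Request:
{"fn": "jog_arm", "kwargs": {"series": [[[0,0,0],[0,0,-0.03],1],[[0,0,0],[0,0,0],1]]}}

```text
time_s: 12.4
tcp_pos: [0.5438, -0.0824, 0.0987]
ee_rot: [2.98, 0.992, 0.002]
contact_force: [-3.9, 2.3, 11.8]
finger_gap: 0.0325
grip_force: 101.8
```

```bash
python3 s.py
```

```text
12.4 [ 0.5438 -0.0824  0.0987] yaw 0.6428 F [-3.9  2.3 11.8] M [0.378 0.611 0.304] q6 0.6578732725441103 tilt [ 0.0016 -0.0007]
```

Request:
{"fn": "jog_arm", "kwargs": {"series": [[[0,0,0],[0,0,-0.05],1],[[0,0,0],[0,0,0],1]]}}

```text
time_s: 12.6
tcp_pos: [0.5439, -0.0824, 0.0987]
ee_rot: [3.004, 0.916, 0.002]
contact_force: [-3.7, 1.9, 12.5]
finger_gap: 0.0325
grip_force: 101.7
```

```bash
python3 s.py; python3 ptr.py b
```

```text
12.6 [ 0.5439 -0.0824  0.0987] yaw 0.5919 F [-3.7  1.9 12.5] M [0.262 0.6   0.208] q6 0.7086704336507957 tilt [ 0.0017 -0.0006]
[247 227  17   5  27] r 0.0361 ang of -w -1.258 axis -1.261
[261 249   8   3   9] r 0.0297 ang of -w -0.847 axis -0.829
```

The second notch showed up at tool yaw ≈0.717, where the moment rose from 0.0 to 0.31. The fourth should therefore be near 0.193, so I'll run to about 0.245 and then creep.

Request:
{"fn": "jog_arm", "kwargs": {"series": [[[0,0,0],[0,0,-0.05],1],[[0,0,0],[0,0,-0.05],1],[[0,0,0],[0,0,-0.03],1],[[0,0,0],[0,0,0],1]]}}

```text
time_s: 13.05
tcp_pos: [0.5439, -0.0825, 0.0987]
ee_rot: [3.057, 0.719, 0.002]
contact_force: [-3.1, 0.8, 11.7]
finger_gap: 0.0323
grip_force: 101.6
```

```bash
python3 s.py
```

```text
13.05 [ 0.5439 -0.0825  0.0987] yaw 0.4621 F [-3.1  0.8 11.7] M [0.237 0.591 0.106] q6 0.8383550689825325 tilt [ 0.0018 -0.0006]
```

Request:
{"fn": "jog_arm", "kwargs": {"series": [[[0,0,0],[0,0,-0.04],1],[[0,0,0],[0,0,0],1]]}}

```text
time_s: 13.25
tcp_pos: [0.5439, -0.0825, 0.0987]
ee_rot: [3.071, 0.658, 0.002]
contact_force: [-3.5, 1.5, 11.4]
finger_gap: 0.0324
grip_force: 101.9
```

```bash
python3 s.py
```

```text
13.25 [ 0.5439 -0.0825  0.0987] yaw 0.4225 F [-3.5  1.5 11.4] M [0.239 0.541 0.317] q6 0.8781973991478619 tilt [ 0.0017 -0.0008]
```

Request:
{"fn": "jog_arm", "kwargs": {"series": [[[0,0,0],[0,0,-0.05],1],[[0,0,0],[0,0,-0.05],1],[[0,0,0],[0,0,-0.05],1],[[0,0,0],[0,0,-0.03],1],[[0,0,0],[0,0,0],1],[[0,0,0],[0,0,0],1]]}}

```text
time_s: 13.85
tcp_pos: [0.5439, -0.0826, 0.0987]
ee_rot: [3.117, 0.381, 0.003]
contact_force: [-3.6, 0.5, 12.2]
finger_gap: 0.032
grip_force: 101.6
```

```bash
python3 s.py; python3 ptr.py c
```

```text
13.85 [ 0.5439 -0.0826  0.0987] yaw 0.2431 F [-3.6  0.5 12.2] M [0.129 0.551 0.128] q6 1.0573326255515394 tilt [ 0.0019 -0.0008]
[247 247  18   5  32] r 0.0344 ang of -w -1.25 axis -1.346
```

Request:
{"fn": "jog_arm", "kwargs": {"series": [[[0,0,0],[0,0,-0.02],1],[[0,0,0],[0,0,0],1],[[0,0,0],[0,0,0],1]]}}

```text
time_s: 14.2
tcp_pos: [0.5439, -0.0826, 0.0987]
ee_rot: [3.121, 0.35, 0.003]
contact_force: [-3.2, 0.6, 11.3]
finger_gap: 0.0324
grip_force: 101.6
```

```bash
python3 s.py;python3 s.py
```

```text
14.2 [ 0.5439 -0.0826  0.0987] yaw 0.2231 F [-3.2  0.6 11.3] M [0.117 0.587 0.121] q6 1.0773148722487418 tilt [ 0.0019 -0.0008]
14.2 [ 0.5439 -0.0826  0.0987] yaw 0.2231 F [-3.2  0.6 11.3] M [0.117 0.587 0.121] q6 1.0773148722487418 tilt [ 0.0019 -0.0008]
```

Request:
{"fn": "jog_arm", "kwargs": {"series": [[[0,0,0],[0,0,-0.015],1],[[0,0,0],[0,0,0],1],[[0,0,0],[0,0,0],1]]}}

```text
time_s: 14.5
tcp_pos: [0.5439, -0.0826, 0.0987]
ee_rot: [3.124, 0.326, 0.003]
contact_force: [-2.5, 1.3, 12.5]
finger_gap: 0.0324
grip_force: 101.5
```

```bash
python3 s.py
```

```text
14.5 [ 0.5439 -0.0826  0.0987] yaw 0.2081 F [-2.5  1.3 12.5] M [0.008 0.532 0.079] q6 1.0923380835314649 tilt [ 0.0018 -0.0008]
```

Request:
{"fn": "jog_arm", "kwargs": {"series": [[[0,0,0],[0,0,-0.01],1],[[0,0,0],[0,0,0],1],[[0,0,0],[0,0,0],1]]}}

```text
time_s: 14.8
tcp_pos: [0.5439, -0.0826, 0.0987]
ee_rot: [3.125, 0.311, 0.003]
contact_force: [-3.1, 0.4, 11.5]
finger_gap: 0.0321
grip_force: 101.6
```

```bash
python3 s.py
```

```text
14.8 [ 0.5439 -0.0826  0.0987] yaw 0.1983 F [-3.1  0.4 11.5] M [0.02  0.591 0.158] q6 1.1022032979970058 tilt [ 0.0019 -0.0008]
```

Request:
{"fn": "jog_arm", "kwargs": {"series": [[[0,0,0],[0,0,-0.008],1],[[0,0,0],[0,0,0],1],[[0,0,0],[0,0,0],1]]}}

```text
time_s: 15.1
tcp_pos: [0.5439, -0.0826, 0.0987]
ee_rot: [3.126, 0.298, 0.003]
contact_force: [-3.1, 0.2, 11.8]
finger_gap: 0.0324
grip_force: 101.7
```

```bash
python3 s.py; python3 ptr.py d; python3 s.py; python3 -c "
from h import *
for c in ['side','top']:
    snapshot(c); print(c,[(round(m['conf'],2),m['box'],np.round(np.argwhere(m['mask']).mean(0)[::-1],1)) for m in masks_of(c,'test_piece')])
"; python3 s.py
```

```text
15.1 [ 0.5439 -0.0826  0.0987] yaw 0.1904 F [-3.1  0.2 11.8] M [0.046 0.55  0.205] q6 1.11018743929094 tilt [ 0.0019 -0.0008]
[248 250  16   3  24] r 0.0352 ang of -w -1.259 axis -1.274
15.15 [ 0.5439 -0.0826  0.0987] yaw 0.1905 F [-2.7 -0.4 12. ] M [0.095 0.521 0.29 ] q6 1.1101091243443637 tilt [ 0.0018 -0.0009]
side [(0.78, [281.2, 149.8, 29.3, 25.8], array([295.8, 164.7])), (0.65, [316.0, 152.9, 38.9, 16.2], array([338.9, 160.4]))]
top [(0.57, [369.0, 152.8, 0.8, 14.1], array([368.2, 159.6]))]
15.35 [ 0.5439 -0.0826  0.0987] yaw 0.1905 F [-3.7  0.6 12.1] M [0.052 0.537 0.246] q6 1.1101132667420526 tilt [ 0.0018 -0.0009]
```

The moment sits at about 0.25 Nm, mid-step between 0.1 and 0.4, so it should be on the notch. One last close look at the pointer.

```bash
python3 -c "
import cv2
a=cv2.imread('pics/ptr_d.png'); cv2.imwrite('pics/fin.png',cv2.resize(a[200:320,220:400],None,fx=4,fy=4,interpolation=2))"
```

```text
(no output)
```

View pics/fin.png

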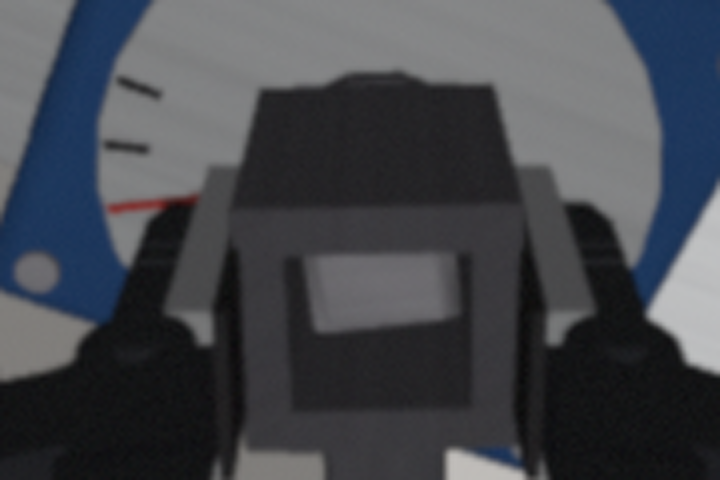

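The pointer runs straight into the long red line (crop (105,210) to (195,200)), with two black lines beyond it at (125,147) and (140,85). The hub sits on the collar with the spindle inside the bore and is firmly held. I'm handing in.

```bash
python3 -c "
from workcell import finish_job
print(finish_job())"
```

```text
the job is handed in; nothing more can be done
None
```

The job is handed in: the lever is seated on the spindle and turned clockwise to the fourth click, with the pointer on the long red line and the gripper still holding it; the thermometer and screwdriver were kept clear throughout.

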